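# Open the ring pot

## Task

Open the wide, low pot on the jeweller's bench so that the ring in it can be got at: lift its lid off by the knob and set it down, knob up, in the middle of the bare wooden disc. Do not let the lid drop. Leave the pot and the disc where they stand, and leave the tall, narrow pot closed and undisturbed.

Things in the scene. Friction and masses are not known exactly. Their poses are not given: they have to be found in the camera images.
- wide_pot: The wide, low pot of white ceramic, round and open at the top under its lid: 84 mm in diameter (87 mm at the rim), rim 55 mm above the worktop, wall 5 mm; loose, about 0.35 kg; a small ring lies in it. Origin: centre of its underside; z up.
- wide_lid: Dark wooden lid, loose on the wide pot, 90 g: plate 90 mm across, 7 thick; below it a step 69 across, 6 deep, 2.5 mm free in the mouth; above it an upright round knob: neck 16 across, 14 high, then a straight-sided head 26 across, 22 high. Origin: centre of the step's underside (49 mm above the worktop when on the pot); z up: plate top at 13, knob head from 27 to 49 mm. It lifts straight off.
- turned_disc: A bare turned disc of light wood, 96 mm in diameter and 18 mm thick, lying flat and loose on the worktop; the lid, resting on its step, goes on it. Origin: centre of its underside; z up.
- tall_lid: Dark wooden lid on the tall, narrow white pot (60 mm across, rim 85 mm above the worktop), to be left alone: plate 66 mm across, knob head 22 mm across, knob top 128 mm above the worktop. Origin: centre of the underside of its 6 mm step, on the tall pot's axis, 79 mm above the worktop; z up.
Not all that is in view belongs to the job. Leave any blue look-alike of the wide_lid alone.

How it is judged (in metres and radians):
On the way:
1. the wide pot's lid is lifted clear above the pot (z of wide_lid in the frame of wide_pot above 0.065 m), for 0.2 s.
At the end, for the whole second after the job is handed in: The wide pot's lid rests on the wooden disc, knob up (within 8 degrees), centre within 20 mm of the disc's; the wide pot stands upright; it and the disc are within 20 mm, and the tall pot's lid within 15 mm, of where they were (horizontal distance between wide_lid and turned_disc below 0.02 m and z of wide_lid in the frame of turned_disc between 0.014 and 0.022 m and angle between each of wide_lid, wide_pot's own z axis and vertical below 0.15 rad and linear speed of wide_lid below 0.02 m/s and distance of each of wide_pot, turned_disc from where it was at the start of the episode below 0.02 m and distance of tall_lid from where it was at the start of the episode below 0.015 m); the robot touches nothing.
It fails at once if the wide pot's lid is let go more than 20 mm above the disc's top, away from its pot (z of wide_lid in the frame of turned_disc above 0.038 m and horizontal distance between wide_lid and wide_pot above 0.03 m and contact force between the fingers and wide_lid below 0.05 N).
It fails at once if the wide pot is tipped by more than 20 degrees (angle between wide_pot's own z axis and vertical above 0.35 rad).
It fails at once if the tall pot's lid is moved more than 30 mm (distance of tall_lid from where it was at the start of the episode above 0.03 m).
It also fails if it takes over 37 s, if anything falls off the work surface, if the arm or the gripper's body presses on something with over 40 N, if the wrist force passes 120 N, or if a joint passes its speed limit or range.

## Robot

A 7-joint arm with a two-finger parallel gripper is mounted at the origin on a cart in front of the work surface, level with it; the furniture and walls round the work are solid. World frame = base frame: x ahead of the robot, y to its left, z up, the work surface at z = 0. Lengths are in m, angles in degrees, forces in N, time in s.
With the tool pointing down it reaches from about 0.425 to 0.875 m from the base axis. Payload 4.7 kg.
Tool frame: the origin (TCP) lies on the front face of the gripper's body, between the roots of the fingers; the fingertips stand 70 mm ahead of it and the grasp point (between the pads) lies 51 mm ahead of it (tip_extent is the distance from the TCP to the fingertips, in m); z points along the fingers, y is the direction in which the jaws open and shut (so a half turn about z gives the same grasp; the last joint's range is limited). The gripper opens to 87 mm and grips with 3 to 60 N. Pads are 19 mm wide; open, the fingers measure 117 mm over their backs; the gripper's body (75 mm by 190 mm) begins 51 mm behind the grasp point.
Start: joints at [-68.348, 18.392, -4.016, 83.108, 1.295, 78.541, -3.26], TCP at [0.231, 0.607, 0.292] pointing down, gripper open.
Joint ranges: [-163.93, 163.93], [-17.29, 119.83], [-79.2, 71.16], [3.27, 140.29], [-89.18, 269.18], [5.43, 117.66], [-154.24, 154.24]. Speed limits (degrees/s): [147.25, 147.25, 180, 180, 180, 180, 180].

## Interface

Orientations are given as [roll, pitch, yaw] about the fixed x, y, z axes, in that order (R = Rz(yaw) Ry(pitch) Rx(roll)).
In Python, from cell import * gives the robot as it stands.
- The arm moves only by the tool carry_out, never from a script. Its argument "increments" is text: rows parted by semicolons, each of 7 numbers parted by spaces: the opening, from 0 (shut) to 1 (fully open), then the shift along the tool's x, y, z in m, then the turn, a rotation vector about the tool's x, y, z in degrees. A call has 1 to 20 rows; each row shifts and turns the pose as measured when the row begins, along the tool's axes as they then stand; what a row does not reach is not made up. A row lasts 1/8 s, in which the tool goes at most 62.5 mm and 10.7 degrees, less where a joint would pass 70% of its speed; a pose out of reach is approached as far as the arm can. A call is refused whole if a number of a shift passes 0.0625 or a number of a turn 10.7, either way. A call with a gripper value outside its range is refused whole. The fingers move at their own pace and stop on an object; "force" is the grip in N (left out, the last holds). Time passes only in rows, so rows that do not move let the fingers close. It gives the time, the measured TCP pose, the force and the opening at its end, in the units of the state.
- get_obs(): the state, without advancing time (a new reading comes with each control period).
- read_camera(name): name is "scene" or "top" or "wrist"; returns a dict with "img" (400x640x3 uint8, blue, green, red), "fx", "fy", "cx", "cy" (pixels), "world_from_camera" (4x4, takes a point from camera to world coordinates). Camera axes: x right, y down, z forward; pixel columns grow to the right and rows downward; lengths in m; the calibration is good to about 2 mm. A picture is of the moment at which its call begins. There is no depth.
- sign_off(): hands the job in, once; it reports no verdict.
Trained networks look in a picture, given as the dict that the camera call returned (one of the last four; its "shot" number tells which), for a name from the list of things; names that differ only in an ending like _2 or _b are one class to them, and where a whole thing is asked for, a point or a joint stands for the part that bears it (a point fixed in the world has none). Each returns a list of dicts, best first, with "confidence" (0 to 1); they miss things now and then, are a little off and sometimes report something else, mostly with a low value. They report only what shows in the picture. A call takes as long as a camera call. They do not tell look-alikes from the thing itself.
- masks_of(target, picture): "pixels" (400x640 bool, what is visible of it) and "bbox" ([left, top, right, bottom] in pixels, round what is visible of it).
The state is a dict: "time_s": time; "qpos": joint angles; "joint_velocities": joint speeds; "effort": joint torques, N m; "tool_pos": TCP position; "tool_rot": TCP orientation; "force": force on the tool from outside, world axes, zero at the start; "wrist_torque": the same for the moment, N m; "grip_width": finger opening in m.
Only numpy, scipy, OpenCV 4.12 (cv2) and the standard library are available. Lean on these libraries where they do the work, as an engineer would, in place of code of your own. Each camera call takes 0.05 s, during which the arm holds its last target.

## Working session

There is one attempt and no reset: what is moved stays moved. The work goes in short steps, Python scripts to look and compute and a tool call to move; the robot and the scene stay as the last step left them, time stands still between calls to the robot, and variables do not carry over. Pictures are saved under pics/ and viewed, and the job is handed in when it is done.

Besides the shell and the picture viewer there is one more tool, called after ">>>" by a JSON object that holds its "fn" and its "kwargs". carry_out: Moves the arm, as the interface text tells. Its arguments: {"type":"object","properties":{"increments":{"type":"string"},"force":{"type":"number"}},"required":["increments"]}

```bash
mkdir -p pics; ls
python3 - <<'E'
from cell import *
import cv2
o=get_obs();print({k:o[k] for k in('time_s','tool_pos','tool_rot','grip_width','force')})
for n in("scene","top"):
    p=read_camera(n);cv2.imwrite(f'pics/{n}1.png',p['img'])
    print(n,p['fx'],p['cx'],p['cy'],p['world_from_camera'])
    for t in('wide_pot','wide_lid','turned_disc','tall_lid'):
        for m in masks_of(t,p):print(t,round(m['confidence'],2),m['bbox'])
E
```

```text
pics
{'time_s': 0.0, 'tool_pos': array([0.23119103, 0.60705574, 0.29117107]), 'tool_rot': array([-1.79891649e+02,  7.97923120e-03,  1.59159028e+02]), 'grip_width': 0.08693383373905153, 'force': array([-0.52159996,  0.33595025, -0.28371834])}
scene 440.6601521033389 323.6248216736509 200.65696918907008 [[ 0.85470823 -0.3197341   0.40895471  0.10466213]
 [-0.51869282 -0.55754628  0.64815114 -0.83620353]
 [ 0.02077516 -0.76610199 -0.64238317  0.62390111]
 [ 0.          0.          0.          1.        ]]
wide_pot 0.68 [242.8, 159.0, 280.6, 186.8]
wide_lid 0.81 [240.4, 134.7, 281.4, 166.8]
wide_lid 0.61 [305.3, 322.9, 365.0, 374.4]
turned_disc 0.93 [383.1, 240.8, 436.3, 284.5]
tall_lid 0.77 [313.2, 172.3, 342.9, 205.0]
top 479.2082542998027 316.9443155955756 199.87297421952294 [[ 0.00181436 -0.9901857   0.13974616  0.30169504]
 [-0.99971965  0.00150307  0.02362973 -0.29649754]
 [-0.02360787 -0.13974986 -0.98990537  1.0101114 ]
 [ 0.          0.          0.          1.        ]]
wide_pot 0.6 [218.2, 212.0, 230.2, 227.5]
wide_lid 0.84 [419.9, 233.6, 463.1, 277.7]
wide_lid 0.58 [184.7, 182.8, 232.6, 228.4]
turned_disc 0.59 [378.2, 136.2, 425.2, 180.3]
turned_disc 0.33 [186.3, 182.7, 229.9, 230.5]
tall_lid 0.91 [300.9, 170.2, 336.7, 204.7]
```

View pics/scene1.png

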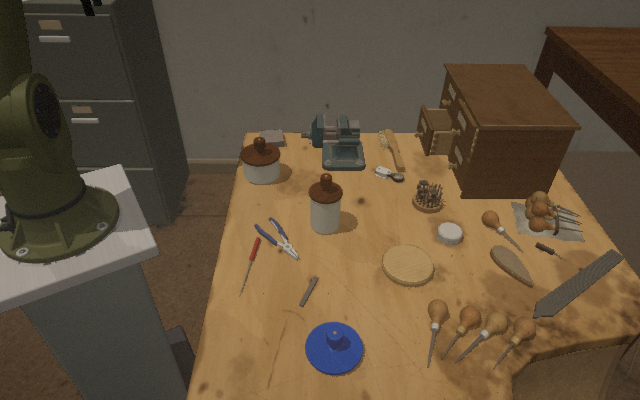

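View pics/top1.png

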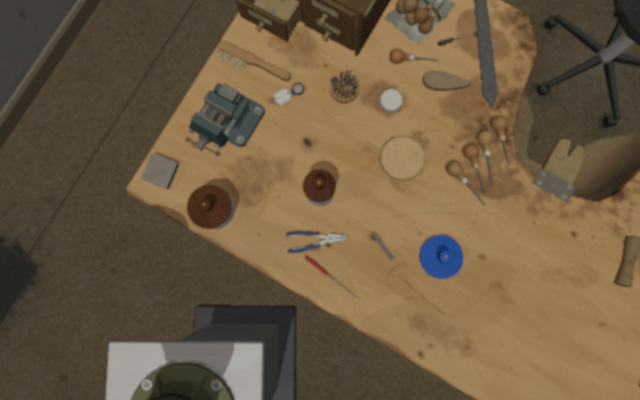

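Seen: dark lid on the wide, low pot at scene (261,150), top (209,205). Could be taken for it: blue lid at scene (335,347), top (441,256); tall pot's lid at scene (326,190), top (319,186). Disc at scene (408,265), top (403,158); the small white tin at top (391,100) is not the disc. I choose the dark lid on the wide pot.

```bash
cat > h.py <<'E'
from cell import *
import cv2,numpy as np
from scipy.optimize import minimize
def proj(p,P):
    T=np.linalg.inv(p['world_from_camera']);q=P@T[:3,:3].T+T[:3,3]
    return np.c_[p['fx']*q[:,0]/q[:,2]+p['cx'],p['fy']*q[:,1]/q[:,2]+p['cy']]
def ray(p,u,v,z):
    W=p['world_from_camera'];d=W[:3,:3]@np.array([(u-p['cx'])/p['fx'],(v-p['cy'])/p['fy'],1])
    return W[:3,3]+d*(z-W[2,3])/d[2]
A=np.linspace(0,2*np.pi,48)
def circ(x,y,z,r):return np.c_[x+r*np.cos(A),y+r*np.sin(A),z+0*A]
def render(p,x,y,cyl):
    m=np.zeros((1600,2560),np.uint8)
    for r,z0,z1 in cyl:
        q=proj(p,np.r_[circ(x,y,z0,r),circ(x,y,z1,r)])*4+1.5
        cv2.fillConvexPoly(m,cv2.convexHull(np.round(q).astype(np.int32)),1)
    return m>0
def fit(p,mask,x,y,cyl):
    M=cv2.resize(mask.astype(np.uint8),(2560,1600),interpolation=cv2.INTER_NEAREST)>0
    def c(v):
        R=render(p,v[0],v[1],cyl);return 1-(R&M).sum()/(R|M).sum()
    s=minimize(c,[x,y],method='Nelder-Mead',options=dict(initial_simplex=[[x,y],[x+.01,y],[x,y+.01]],xatol=2e-4,fatol=1e-4))
    return s.x,1-s.fun
def lidcyl(z0):return[(.045,z0+.006,z0+.013),(.008,z0+.013,z0+.027),(.013,z0+.027,z0+.049)]
DISC=[(.048,0,.018)]
TALL=[(.033,.085,.092),(.007,.092,.106),(.011,.106,.128)]
E
python3 - <<'E'
from h import *
out=[]
for n in("scene","top"):
    p=read_camera(n)
    for t,c,z in(('wide_lid',lidcyl(.049),.06),('turned_disc',DISC,.018),('tall_lid',TALL,.09)):
        for m in masks_of(t,p):
            b=m['bbox'];x=ray(p,(b[0]+b[2])/2,(b[1]+b[3])/2,z)
            print(n,t,round(m['confidence'],2),np.round(b),*[np.round(v,4) for v in fit(p,m['pixels'],x[0],x[1],c)])
    bx=(220,120,300,200) if n=='scene' else (170,170,250,240)
    out.append(cv2.resize(p['img'][bx[1]:bx[3],bx[0]:bx[2]],(390,390 if n=='scene' else 341)))
h=max(o.shape[0] for o in out)
cv2.imwrite('pics/crop1.png',np.hstack([cv2.copyMakeBorder(o,0,h-o.shape[0],0,0,0) for o in out]))
E
```

```text
scene wide_lid 0.85 [240. 133. 282. 165.] [ 0.4259 -0.0517] 0.9193
scene wide_lid 0.79 [303. 326. 365. 374.] [ 0.3098 -0.5471] 0.8364
scene tall_lid 0.75 [313. 174. 341. 205.] [ 0.4625 -0.2741] 0.9173
top wide_lid 0.9 [185. 182. 232. 230.] [ 0.4243 -0.0541] 0.9722
top wide_lid 0.82 [422. 235. 463. 278.] [ 0.3247 -0.5174] 0.8653
top turned_disc 0.81 [378. 134. 422. 180.] [ 0.5352 -0.4516] 0.929
top tall_lid 0.93 [305. 169. 337. 204.] [ 0.4613 -0.2773] 0.9498
```

View pics/crop1.png

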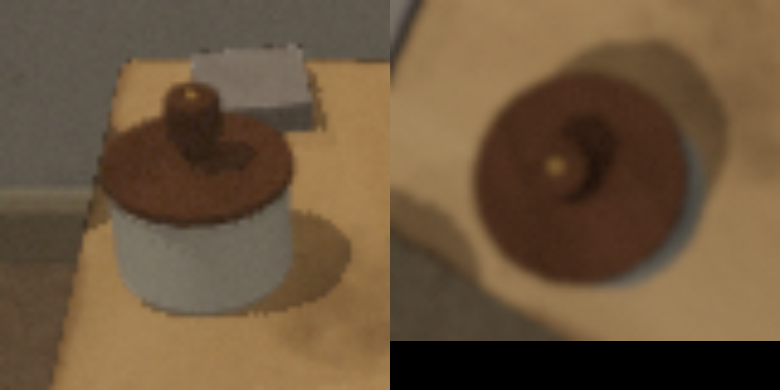

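The crops show the dark lid with its knob on the white pot, clear all round except the grey block and the vise. Lid ≈(0.425,-0.053), tall lid ≈(0.462,-0.276), disc ≈(0.535,-0.452). Next I check the obstacles (vise, cabinet, table edge) and look again for the disc in the scene view.

```bash
python3 - <<'E'
from h import *
s=read_camera("scene")
for m in masks_of('turned_disc',s):
    b=m['bbox'];x=ray(s,(b[0]+b[2])/2,(b[1]+b[3])/2,.018);print(x,b,m['confidence'],fit(s,m['pixels'],x[0],x[1],DISC))
t=read_camera("top")
def tri(a,b):
    L=[]
    for p,q in((s,a),(t,b)):
        T=np.linalg.inv(p['world_from_camera'])[:3];K=np.array([[p['fx'],0,p['cx']],[0,p['fy'],p['cy']],[0,0,1]]);L.append((K@T,np.array(q,float)))
    X=cv2.triangulatePoints(L[0][0],L[1][0],L[0][1],L[1][1]);return (X[:3]/X[3]).ravel()
print('vise',tri((325,122),(222,92)),tri((308,134),(205,148)))
print('vise base',ray(t,232,145,0),ray(t,195,120,0.05),ray(t,205,150,.05))
print('block',ray(t,159,170,.02))
print('edge',ray(t,129,190,0),ray(t,233,15,.1),ray(t,90,0,0),ray(t,0,140,0))
print('chest',ray(t,305,15,.2),ray(t,350,45,.2),ray(s,443,67,.2),ray(s,470,190,0))
E
python3 - <<'E'
from h import *
s=read_camera("scene")
cv2.imwrite('pics/c2.png',cv2.resize(s['img'][90:290,230:470],None,fx=3,fy=3,interpolation=2)[:600])
E
```

```text
[ 0.53012345 -0.4616731   0.018     ] [383.6, 244.6, 435.1, 287.2] 0.87 (array([ 0.53518264, -0.44983876]), np.float64(0.9243199481865285))
vise [ 0.61866582 -0.07720598  0.10839004] [ 0.5447958  -0.05007626  0.07303622]
vise base [ 0.56503396 -0.08747119  0.        ] [ 0.60586433 -0.01886195  0.05      ] [ 0.54163681 -0.04206683  0.05      ]
block [0.50601556 0.06259674 0.02      ]
edge [0.46640414 0.13293961 0.        ] [ 0.81095804 -0.10294819  0.1       ] [0.90734635 0.24832168 0.        ] [0.57856032 0.42627485 0.        ]
chest [ 0.75351909 -0.25495458  0.2       ] [ 0.69536584 -0.33571741  0.2       ] [ 0.8777221  -0.12680185  0.2       ] [ 0.81314799 -0.34135459  0.        ]
```

View pics/c2.png

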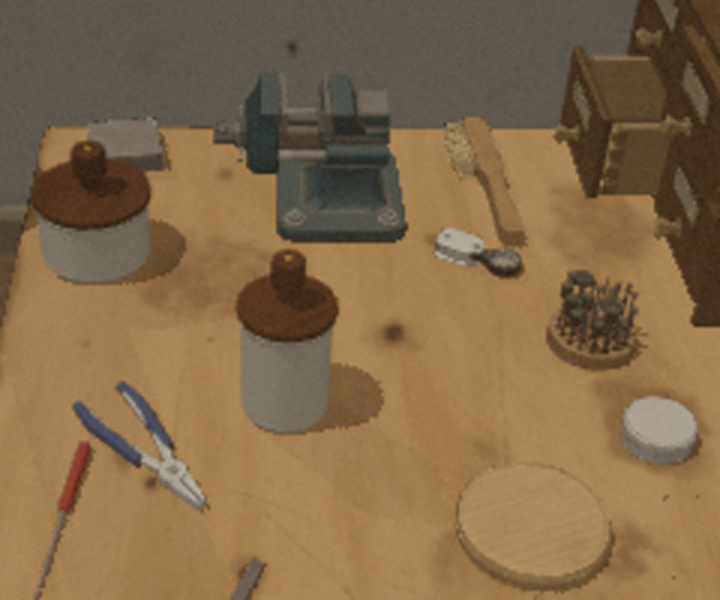

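The disc agrees in both views (0.535,-0.451). The vise tops out at about z 0.11 and x≥0.54, so it clears the gripper body. I swing round the base at height.

>>> {"fn": "carry_out", "kwargs": {"increments": "1 -0.05 -0.022 0 0 0 4.75;1 -0.05 -0.022 0 0 0 4.75;1 -0.048 -0.022 0 0 0 4.75;1 -0.046 -0.022 0 0 0 4.75;1 -0.045 -0.022 0 0 0 4.75;1 -0.043 -0.022 0 0 0 4.75;1 -0.042 -0.022 0 0 0 4.75;1 -0.04 -0.022 0 0 0 4.75", "force": 10}}

```text
time_s: 2.1
tool_pos: [0.4145, 0.2492, 0.2913]
tool_rot: [179.9, -0.2, 120.3]
force: [0.2, -0.1, 0.1]
grip_width: 0.0869
```

>>> {"fn": "carry_out", "kwargs": {"increments": "1 -0.036 -0.008 0 0 0 4.3;1 -0.036 -0.008 0 0 0 4.3;1 -0.036 -0.008 0 0 0 4.3;1 -0.036 -0.008 0 0 0 4.3;1 -0.034 -0.008 0 0 0 4.3;1 -0.034 -0.008 0 0 0 4.3;1 -0.034 -0.008 0 0 0 4.3;1 -0.033 -0.007 0 0 0 4.3"}}

```text
time_s: 3.1
tool_pos: [0.4251, -0.0456, 0.2914]
tool_rot: [179.8, -0.4, 84.3]
force: [0.5, 0.2, -0.3]
grip_width: 0.087
```

>>> {"fn": "carry_out", "kwargs": {"increments": "1 0 0 0 0.2 0 0;1 0 0 0 0 0 0"}}

```text
time_s: 3.35
tool_pos: [0.4241, -0.0487, 0.2916]
tool_rot: [180.0, -0.5, 83.9]
force: [0.1, -0.2, 0.4]
grip_width: 0.0869
```

Run:
```python
from h import *
o=get_obs();print(o['tool_pos'],o['tool_rot'],o['time_s'])
p=read_camera("wrist");cv2.imwrite('pics/w1.png',p['img']);print(p['world_from_camera'].round(3))
for m in masks_of('wide_lid',p):
    b=m['bbox'];x=ray(p,(b[0]+b[2])/2,(b[1]+b[3])/2,.06);print(x,b,m['confidence'],fit(p,m['pixels'],x[0],x[1],lidcyl(.049)))
```

```text
[ 0.42411689 -0.04869315  0.29163008] [179.95997877  -0.47539485  83.85346119] 3.35
[[ 0.994 -0.105 -0.025  0.432]
 [-0.108 -0.966 -0.236  0.018]
 [ 0.001  0.237 -0.972  0.384]
 [ 0.     0.     0.     1.   ]]
[ 0.4250745  -0.05224245  0.06      ] [282.1, 152.1, 363.3, 229.5] 0.96 (array([ 0.42460055, -0.05355696]), np.float64(0.9615055270122995))
```

View pics/w1.png

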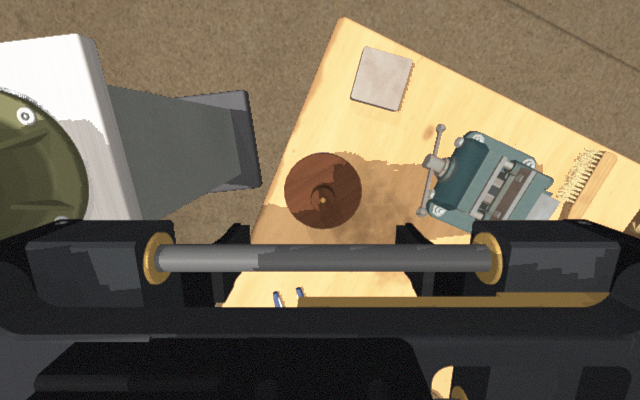

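The wrist view shows the dark lid at (323,190), knob at (323,200), unobstructed. Fit (0.4246,-0.0537) agrees with the other cameras within 2 mm. I go down in steps.

>>> {"fn": "carry_out", "kwargs": {"increments": "1 -0.005 0.001 0.03 0 -0.5 0;1 0 0 0.04 0 0 0;1 0 0 0.03 0 0 0;1 0 0 0 0 0 0"}}

```text
time_s: 3.95
tool_pos: [0.4262, -0.0498, 0.1896]
tool_rot: [179.9, 0.1, 84.4]
force: [0.1, -0.5, 0.3]
grip_width: 0.0869
```

>>> {"fn": "carry_out", "kwargs": {"increments": "1 -0.004 -0.001 0.01 0 0 0;1 0 0 0 0 0 0"}}

```text
time_s: 4.2
tool_pos: [0.426, -0.0532, 0.1808]
tool_rot: [179.7, 0.1, 84.5]
force: [-0.8, 0.3, -0.3]
grip_width: 0.0872
```

>>> {"fn": "carry_out", "kwargs": {"increments": "1 0 -0.001 0.02 0.2 0 0;1 0 0 0.015 0 0 0;1 0 0 0.005 0 0 0;1 0 0 0 0 0 0"}}

```text
time_s: 4.7
tool_pos: [0.428, -0.053, 0.1427]
tool_rot: [179.6, -0.0, 84.5]
force: [-0.2, 0.2, 0.0]
grip_width: 0.0871
```

>>> {"fn": "carry_out", "kwargs": {"increments": "1 0 -0.004 0.002 0.4 0 0;1 0 0 0 0 0 0"}}

```text
time_s: 4.95
tool_pos: [0.4244, -0.0526, 0.1414]
tool_rot: [179.9, -0.1, 84.5]
force: [-0.3, -0.3, -0.3]
grip_width: 0.087
```

>>> {"fn": "carry_out", "kwargs": {"increments": "0.1 0 0 0 0 0 0;0.1 0 0 0 0 0 0;0.1 0 0 0 0 0 0;0.1 0 0 0 0 0 0;0.1 0 0 0 0 0 0;0.1 0 0 0 0 0 0", "force": 20}}

```text
time_s: 5.7
tool_pos: [0.4248, -0.0526, 0.1419]
tool_rot: [179.8, -0.1, 84.5]
force: [-0.1, 0.5, -0.1]
grip_width: 0.0351
```

>>> {"fn": "carry_out", "kwargs": {"increments": "0.1 0 0 0 0 0 0;0.1 0 0 0 0 0 0;0.1 0 0 0 0 0 0;0.1 0 0 0 0 0 0"}}

```text
time_s: 6.2
tool_pos: [0.4247, -0.0525, 0.1419]
tool_rot: [179.8, -0.1, 84.5]
force: [-0.0, -0.6, 0.6]
grip_width: 0.0254
```

Gripped at 25.4 mm, the 26 mm head. I lift straight up.

>>> {"fn": "carry_out", "kwargs": {"increments": "0 0 0 -0.004 0 0 0;0 0 0 -0.01 0 0 0;0 0 0 -0.015 0 0 0;0 0 0 -0.015 0 0 0;0 0 0 -0.02 0 0 0;0 0 0 -0.03 0 0 0;0 0 0 -0.03 0 0 0;0 0 0 -0.025 0 0 0;0 0 0 0 0 0 0", "force": 25}}

```text
time_s: 7.32
tool_pos: [0.4244, -0.0535, 0.3029]
tool_rot: [179.5, -0.2, 84.4]
force: [-0.1, 0.5, -1.2]
grip_width: 0.0249
```

Run:
```python
from h import *
p=read_camera("scene");cv2.imwrite('pics/s3.png',p['img'])
o=get_obs();print(o['tool_pos'],o['tool_rot'],o['grip_width'],o['force'])
t=read_camera("top")
for m in masks_of('turned_disc',t):
    b=m['bbox'];x=ray(t,(b[0]+b[2])/2,(b[1]+b[3])/2,.018);print(b,m['confidence'],fit(t,m['pixels'],x[0],x[1],DISC))
```

```text
[ 0.42380606 -0.05347304  0.30164025] [ 1.79592280e+02 -1.67868458e-01  8.43944339e+01] 0.02535682136015594 [-0.49323335  0.8243123  -0.65747291]
[379.5, 135.4, 423.0, 182.7] 0.98 (array([ 0.53389328, -0.45206086]), np.float64(0.9519799054373522))
```

View pics/s3.png

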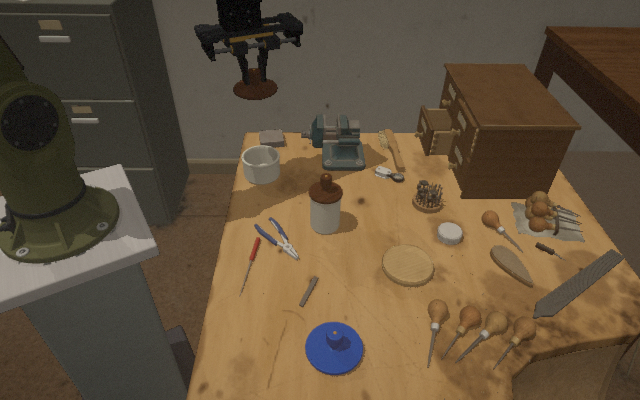

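The scene view shows the lid hanging level from the fingers at (255,88) and the open pot still upright at (262,165). I carry it over to the disc at this height, so the lid's underside (about 0.21) passes over the tall pot (0.128).

>>> {"fn": "carry_out", "kwargs": {"increments": "0 -0.02 0.008 0 0 0 0;0 -0.035 0.0135 0 0 0 0;0 -0.04 0.0155 0 0 0 0;0 -0.04 0.0155 0 0 0 0;0 -0.04 0.0155 0 0 0 0;0 -0.04 0.0155 0 0 0 0;0 -0.04 0.0155 0 0 0 0;0 -0.04 0.0155 0 0 0 0;0 -0.04 0.0155 0 0 0 0;0 -0.03 0.0115 0 0 0 0;0 -0.015 0.006 0 0 0 0;0 0 0 0 0 0 0"}}

```text
time_s: 8.98
tool_pos: [0.5311, -0.4528, 0.2776]
tool_rot: [-178.4, -0.3, 84.7]
force: [0.6, -0.8, -1.1]
grip_width: 0.0254
```

>>> {"fn": "carry_out", "kwargs": {"increments": "0 0 0.002 0.02 -1.6 0 0;0 0 0 0.03 0 0 0;0 0 0 0.03 0 0 0;0 0 0 0.03 0 0 0;0 0 0 0.015 0 0 0;0 0 0 0 0 0 0"}}

```text
time_s: 9.72
tool_pos: [0.5318, -0.4453, 0.1451]
tool_rot: [-179.8, -0.7, 84.9]
force: [-0.9, 0.4, -0.0]
grip_width: 0.0254
```

Run:
```python
from h import *
p=read_camera("scene");w=read_camera("wrist")
cv2.imwrite('pics/s4.png',np.hstack([cv2.resize(p['img'][180:330,330:490],(400,375)),cv2.resize(w['img'],(400,250))[:250].copy() if 0 else cv2.copyMakeBorder(cv2.resize(w['img'],(400,250)),0,125,0,0,0)]))
o=get_obs();print(o['tool_pos'],o['tool_rot'],o['force'])
for c,z in((p,o['tool_pos'][2]-.0929),(w,o['tool_pos'][2]-.0929)):
  for m in masks_of('wide_lid',c):
    b=m['bbox'];x=ray(c,(b[0]+b[2])/2,(b[1]+b[3])/2,z);print(b,m['confidence'],fit(c,m['pixels'],x[0],x[1],lidcyl(z)[:1]))
```

```text
[ 0.5324204 -0.4462817  0.1469288] [-179.90205434   -0.62594404   84.85089129] [ 0.07305338 -0.76841936 -0.34034048]
[302.3, 322.2, 365.1, 371.2] 0.89 (array([ 0.30925622, -0.54990269]), np.float64(0.8228342324566007))
[384.9, 224.1, 433.3, 261.3] 0.76 (array([ 0.53183912, -0.44599426]), np.float64(0.8092990323341988))
[254.8, 163.1, 392.0, 299.0] 0.8 (array([ 0.53238998, -0.4458657 ]), np.float64(0.5596045348203567))
[97.7, 269.9, 151.0, 306.0] 0.7 (array([ 0.38239125, -0.50472511]), np.float64(0.10563824988723503))
```

View pics/s4.png

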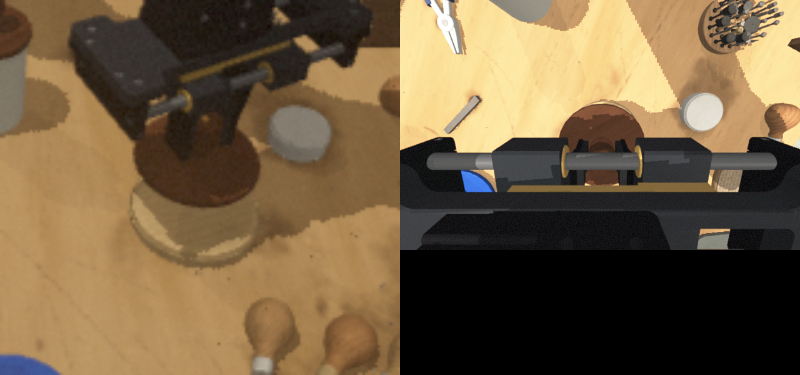

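The crop shows the lid just above the disc, level, about 5 mm off centre; the right picture is the wrist view. I correct this and lower to just above contact.

>>> {"fn": "carry_out", "kwargs": {"increments": "0 -0.0055 0.001 0.01 0 -0.7 0;0 0 0 0.01 0 0 0;0 0 0 0.008 0 0 0;0 0 0 0 0 0 0"}}

```text
time_s: 10.42
tool_pos: [0.5334, -0.4538, 0.1193]
tool_rot: [179.9, 0.3, 84.8]
force: [0.6, 0.5, -0.4]
grip_width: 0.0254
```

>>> {"fn": "carry_out", "kwargs": {"increments": "0 0.002 0 0.004 0 0.2 0;0 0 0 0.003 0 0 0;0 0 0 0.002 0 0 0;0 0 0 0 0 0 0"}}

```text
time_s: 10.92
tool_pos: [0.534, -0.452, 0.1107]
tool_rot: [179.8, 0.1, 84.8]
force: [0.5, 0.1, -0.3]
grip_width: 0.0254
```

>>> {"fn": "carry_out", "kwargs": {"increments": "0 0 0 0.0015 0 0 0;0 0 0 0 0 0 0"}}

```text
time_s: 11.18
tool_pos: [0.5342, -0.4523, 0.1107]
tool_rot: [179.8, 0.1, 84.8]
force: [-0.4, -0.5, -0.5]
grip_width: 0.0255
```

>>> {"fn": "carry_out", "kwargs": {"increments": "0 0 0 0.002 0 0 0;0 0 0 0 0 0 0"}}

```text
time_s: 11.42
tool_pos: [0.5344, -0.4527, 0.1107]
tool_rot: [179.7, 0.1, 84.8]
force: [-0.1, 0.5, -1.4]
grip_width: 0.0253
```

Run:
```python
from h import *
p=read_camera("scene")
cv2.imwrite('pics/s5.png',cv2.resize(p['img'][190:310,350:470],(600,600),interpolation=2))
o=get_obs();print(o['tool_pos'],o['tool_rot'],o['force'])
```

```text
[ 0.53451703 -0.45273291  0.11062297] [1.79711342e+02 9.43821468e-02 8.48242557e+01] [-0.21905102 -1.39178464  1.63485972]
```

View pics/s5.png

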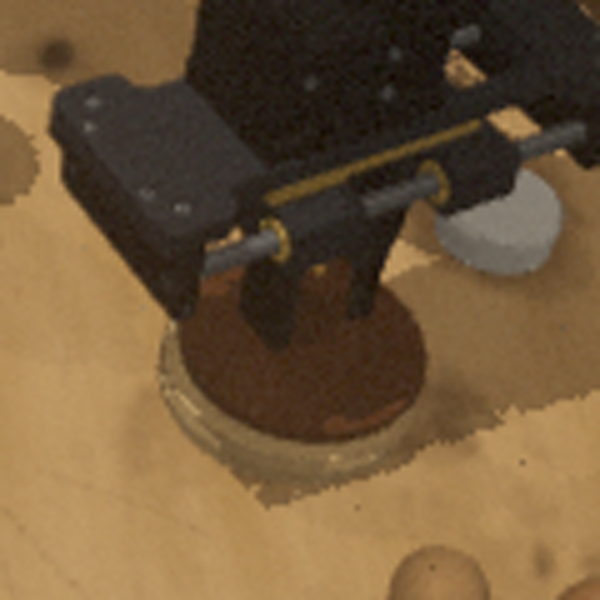

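The lid sits on the disc: z has stalled at 0.1107, against 0.1109 expected at contact. I release.

>>> {"fn": "carry_out", "kwargs": {"increments": "0.6 0 0 0 0 0 0;0.6 0 0 0 0 0 0;0.6 0 0 0 0 0 0;0.6 0 0 0 0 0 0;0.6 0 0 0 0 0 0;0.6 0 0 0 0 0 0"}}

```text
time_s: 12.22
tool_pos: [0.5344, -0.4525, 0.1094]
tool_rot: [179.8, 0.1, 84.8]
force: [-0.1, 0.6, -0.2]
grip_width: 0.0523
```

>>> {"fn": "carry_out", "kwargs": {"increments": "0.6 0 0 -0.01 0 0 0;0.6 0 0 -0.03 0 0 0;0.6 0 0 -0.05 0 0 0;0.6 0 0 -0.05 0 0 0;0.6 0.05 0 -0.03 0 0 0;0.6 0.05 0 0 0 0 0;0.6 0.05 0 0 0 0 0;0.6 0.04 0 0 0 0 0;0.6 0 0 0 0 0 0"}}

```text
time_s: 13.35
tool_pos: [0.5512, -0.26, 0.2909]
tool_rot: [179.4, 0.1, 84.6]
force: [0.2, 1.1, -0.6]
grip_width: 0.0526
```

Run:
```python
from h import *
o=get_obs();print(o['time_s'],o['tool_pos'])
for n in("scene","top","wrist"):
    p=read_camera(n);cv2.imwrite(f'pics/{n}6.png',p['img'])
    for t,c,z in(('wide_lid',lidcyl(.018),.03),('turned_disc',DISC,.018),('tall_lid',TALL,.09),('wide_pot',[(.0435,0,.055)],.03)):
        for m in masks_of(t,p):
            b=m['bbox'];x=ray(p,(b[0]+b[2])/2,(b[1]+b[3])/2,z)
            print(n,t,round(m['confidence'],2),np.round(b),*[np.round(v,4) for v in fit(p,m['pixels'],x[0],x[1],c)])
```

```text
13.35 [ 0.55123506 -0.26003216  0.29090568]
scene wide_lid 0.87 [304. 322. 367. 375.] [ 0.3199 -0.5344] 0.9288
scene wide_lid 0.73 [388. 238. 435. 282.] [ 0.5367 -0.4533] 0.967
scene turned_disc 0.78 [386. 257. 434. 287.] [ 0.536  -0.4497] 0.2341
scene tall_lid 0.66 [312. 175. 342. 207.] [ 0.464  -0.2741] 0.8753
scene wide_pot 0.76 [243. 143. 279. 185.] [ 0.4281 -0.0442] 0.9141
top wide_lid 0.73 [383. 134. 424. 177.] [ 0.535  -0.4559] 0.9512
top wide_lid 0.67 [421. 234. 462. 275.] [ 0.3249 -0.5245] 0.9011
top turned_disc 0.55 [383. 162. 399. 179.] [ 0.5189 -0.4132] 0.0566
top tall_lid 0.9 [303. 169. 335. 200.] [ 0.4616 -0.2772] 0.8801
wrist wide_lid 0.84 [296. 282. 350. 299.] [ 0.5368 -0.4538] 0.17
wrist turned_disc 0.66 [294. 274. 356. 295.] [ 0.5349 -0.4513] 0.201
wrist tall_lid 0.96 [207. 174. 270. 240.] [ 0.4624 -0.2755] 0.889
wrist wide_pot 0.6 [128.   0. 230.  44.] [ 0.4222 -0.0509] 0.9535
```

View pics/scene6.png

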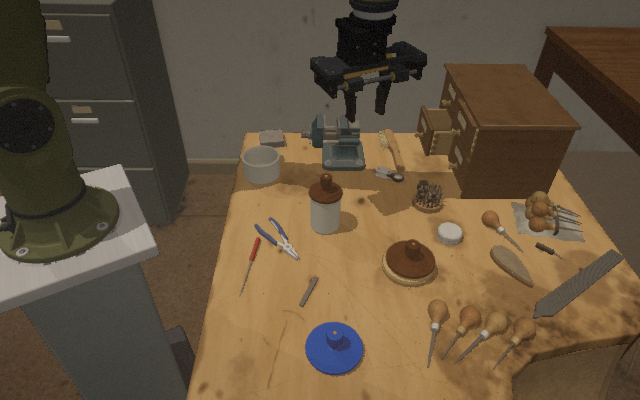

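View pics/top6.png

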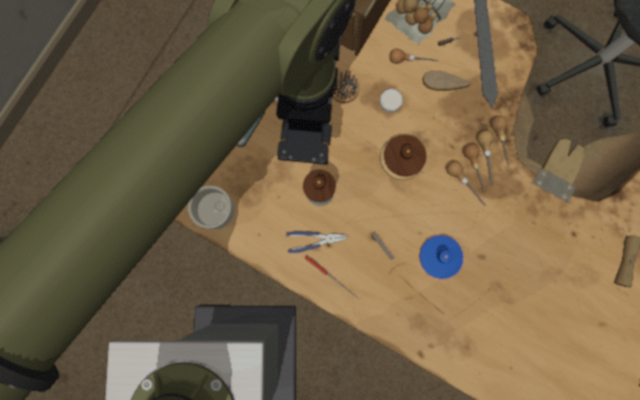

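The scene view shows the lid knob-up on the disc at (410,258). The top view has it at (405,156), with the pot open at (210,207) showing the ring, and the tall pot closed at (319,186). The gripper is clear of everything, so I hand in.

```bash
python3 -c "
from cell import *
print(sign_off())"
```

```text
the job is handed in; nothing more can be done
None
```

I lifted the dark lid off the wide pot by its knob and set it down, knob up, on the bare wooden disc. The fingers opened only after the lid was resting there. I then drew the arm clear and handed the job in at about 13.5 s; no verdict was reported.

- **Lid position:** the last camera fits put the lid at about (0.536, -0.454). The disc measured (0.535, -0.451) before placing, so the lid is about 2–5 mm off its centre.
- **Lid height:** the gripper stopped at z 0.1107 m when the lid touched the disc, against 0.1109 m expected.
- **Tall pot:** its lid is within about 2 mm of where it was, and the pot is still closed.
- **Wide pot:** it stands upright and open. Its fits disagreed by about 9 mm, with the scene camera giving (0.428, -0.044) and the wrist camera (0.422, -0.051). Both are within 10 mm of the lid position measured at the start (0.425, -0.053), and the pictures show no shift.
- **Disc:** after placing, the lid nearly covers it, so it could not be measured well on its own. In the pictures it has not moved.

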